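Balance the centrifuge rotor

TASK

Balance the centrifuge rotor: take from the bench the carriers of the same kind as the two already loaded, and set each one, upright and gently, fully down into the empty pocket straight across the hub from its twin. Leave the loaded carriers in their pockets, and leave the spare carrier on the pad, the carrier of that kind on the bench and everything else where they are.

Things in the scene. Friction and masses are not known exactly. Their poses are not given: they have to be found in the camera images.
- rotor: Dark grey rotor disc, 326 mm diameter, fixed (cannot turn) on a grey stand. Origin on the bench (z = 0) under the hub, z up. Disc top = pocket floors, 34 mm above the bench. Four equal oblong silver-walled pockets, all long in this x, around a dark hub (52 mm diameter, 20 mm high): a pair at x = -105 and +105, a pair at y = +65 and -65 mm, each pair facing across the hub.
- pocket_near (a point): Centre of the floor of the rotor pocket at x = -105 mm in the rotor's frame, 34 mm above the bench; axes as the rotor's; holds a carrier at the start; across the hub from pocket_far. Pocket inside 92 x 52 mm (4 mm play each side of a carrier), long along x; walls 5 mm thick, 12 mm high, rounded on top, rims 46 mm above the bench.
- pocket_far (a point): Centre of the floor of the rotor pocket at x = +105 mm in the rotor's frame, 34 mm above the bench; axes as the rotor's; empty at the start; across the hub from pocket_near. Pocket inside 92 x 52 mm (4 mm play each side of a carrier), long along x; walls 5 mm thick, 12 mm high, rounded on top, rims 46 mm above the bench.
- pocket_left (a point): Centre of the floor of the rotor pocket at y = +65 mm in the rotor's frame, 34 mm above the bench; axes as the rotor's; holds a carrier at the start; across the hub from pocket_right. Pocket inside 92 x 52 mm (4 mm play each side of a carrier), long along x; walls 5 mm thick, 12 mm high, rounded on top, rims 46 mm above the bench.
- pocket_right (a point): Centre of the floor of the rotor pocket at y = -65 mm in the rotor's frame, 34 mm above the bench; axes as the rotor's; empty at the start; across the hub from pocket_left. Pocket inside 92 x 52 mm (4 mm play each side of a carrier), long along x; walls 5 mm thick, 12 mm high, rounded on top, rims 46 mm above the bench.
- pad (a point): Centre of the black rubber pad (120 x 80 mm) beside the disc, y = +220 mm in the rotor's frame, top 34 mm above the bench; one spare carrier stands here at the start.
- capped_1: Sample carrier at the rotor: cream plastic box, 84 mm long (x) and 44 mm wide (y), with two round black screw caps (32 mm diameter, 10 mm high, 40 mm apart) on its top; body 66 mm high, 76 mm over the caps. About 420 g. Straight sides, lowest 6 mm set in by 2 mm; same either way round. Origin: centre of underside, z up. At the start it stands in pocket_near, pocket_left or on the pad (varies).
- capped_2: Sample carrier on the bench: cream plastic box, 84 mm long (x) and 44 mm wide (y), with two round black screw caps (32 mm diameter, 10 mm high, 40 mm apart) on its top; body 66 mm high, 76 mm over the caps. About 420 g. Straight sides, lowest 6 mm set in by 2 mm; same either way round. Origin: centre of underside, z up. Starts upright on the bench right of the rotor; place and yaw vary.
- ridged_1: Sample carrier at the rotor: cream plastic box, 84 mm long (x) and 44 mm wide (y), with one lengthwise black ridge (70 x 12 x 10 mm) on its top; body 56 mm high, 66 mm over the ridge. About 340 g. Straight sides, lowest 6 mm set in by 2 mm; same either way round. Origin: centre of underside, z up. At the start it stands in pocket_near, pocket_left or on the pad (varies).
- ridged_2: Sample carrier on the bench: cream plastic box, 84 mm long (x) and 44 mm wide (y), with one lengthwise black ridge (70 x 12 x 10 mm) on its top; body 56 mm high, 66 mm over the ridge. About 340 g. Straight sides, lowest 6 mm set in by 2 mm; same either way round. Origin: centre of underside, z up. Starts upright on the bench right of the rotor; place and yaw vary.
- flat_1: Sample carrier at the rotor: cream plastic box, 84 mm long (x) and 44 mm wide (y), with a plain flat top with nothing on it; 46 mm high. About 260 g. Straight sides, lowest 6 mm set in by 2 mm; same either way round. Origin: centre of underside, z up. At the start it stands in pocket_near, pocket_left or on the pad (varies).
- flat_2: Sample carrier on the bench: cream plastic box, 84 mm long (x) and 44 mm wide (y), with a plain flat top with nothing on it; 46 mm high. About 260 g. Straight sides, lowest 6 mm set in by 2 mm; same either way round. Origin: centre of underside, z up. Starts upright on the bench right of the rotor; place and yaw vary.
- jar: Bystander: amber glass jar with black cap, 56 mm diameter, 85 mm high; origin at the centre of its underside.
- dishes: Bystander: stack of three clear Petri dishes, 90 mm diameter, 48 mm high; origin at the centre of its underside.
- spanner: Bystander: steel spanner, 160 mm long, lying on the bench along its x axis; origin at its underside.
- forceps: Bystander: steel forceps, 110 mm long, 6 mm high, lying on the bench along its x axis; origin at the centre of its underside.
Things that resemble listed ones, but are neither listed nor needed, are in the scene too. Leave any brown or green look-alike of the flat_2 alone.

How it is judged:
At the end, for the whole second after the job is handed in: Each pocket holds a carrier of the same kind as the one across the hub: within 8 mm of its floor centre, tilted under 0.06 rad, within 0.12 rad of its long axis either way; the loaded ones stay; the pad carrier and the unused bench one are within 30 mm of their start; bench carriers at rest (((distance between capped_1 and pocket_near below 0.008 m and angle between each of capped_1, capped_2, ridged_1, ridged_2's own z axis and vertical below 0.06 rad and angle between the x axis of each of capped_1, capped_2, ridged_1, ridged_2 and the x axis of rotor, either way round below 0.12 rad and distance between capped_2 and pocket_far below 0.008 m and distance between ridged_1 and pocket_left below 0.008 m and distance between ridged_2 and pocket_right below 0.008 m and distance of each of flat_1, flat_2 from where it was at the start of the episode below 0.03 m) or (distance between capped_1 and pocket_near below 0.008 m and angle between each of capped_1, capped_2, flat_1, flat_2's own z axis and vertical below 0.06 rad and angle between the x axis of each of capped_1, capped_2, flat_1, flat_2 and the x axis of rotor, either way round below 0.12 rad and distance between capped_2 and pocket_far below 0.008 m and distance between flat_1 and pocket_left below 0.008 m and distance between flat_2 and pocket_right below 0.008 m and distance of each of ridged_1, ridged_2 from where it was at the start of the episode below 0.03 m) or (distance between ridged_1 and pocket_near below 0.008 m and angle between each of ridged_1, ridged_2, capped_1, capped_2's own z axis and vertical below 0.06 rad and angle between the x axis of each of ridged_1, ridged_2, capped_1, capped_2 and the x axis of rotor, either way round below 0.12 rad and distance between ridged_2 and pocket_far below 0.008 m and distance between capped_1 and pocket_left below 0.008 m and distance between capped_2 and pocket_right below 0.008 m and distance of each of flat_1, flat_2 from where it was at the start of the episode below 0.03 m) or (distance between ridged_1 and pocket_near below 0.008 m and angle between each of ridged_1, ridged_2, flat_1, flat_2's own z axis and vertical below 0.06 rad and angle between the x axis of each of ridged_1, ridged_2, flat_1, flat_2 and the x axis of rotor, either way round below 0.12 rad and distance between ridged_2 and pocket_far below 0.008 m and distance between flat_1 and pocket_left below 0.008 m and distance between flat_2 and pocket_right below 0.008 m and distance of each of capped_1, capped_2 from where it was at the start of the episode below 0.03 m) or (distance between flat_1 and pocket_near below 0.008 m and angle between each of flat_1, flat_2, capped_1, capped_2's own z axis and vertical below 0.06 rad and angle between the x axis of each of flat_1, flat_2, capped_1, capped_2 and the x axis of rotor, either way round below 0.12 rad and distance between flat_2 and pocket_far below 0.008 m and distance between capped_1 and pocket_left below 0.008 m and distance between capped_2 and pocket_right below 0.008 m and distance of each of ridged_1, ridged_2 from where it was at the start of the episode below 0.03 m) or (distance between flat_1 and pocket_near below 0.008 m and angle between each of flat_1, flat_2, ridged_1, ridged_2's own z axis and vertical below 0.06 rad and angle between the x axis of each of flat_1, flat_2, ridged_1, ridged_2 and the x axis of rotor, either way round below 0.12 rad and distance between flat_2 and pocket_far below 0.008 m and distance between ridged_1 and pocket_left below 0.008 m and distance between ridged_2 and pocket_right below 0.008 m and distance of each of capped_1, capped_2 from where it was at the start of the episode below 0.03 m)) and linear speed of each of capped_2, ridged_2, flat_2 below 0.02 m/s); the robot touches nothing.
It fails at once if a carrier is tipped over (more than about 35 degrees from upright) (angle between any of capped_1, capped_2, ridged_1, ridged_2, flat_1, flat_2's own z axis and vertical above 0.6 rad).
It fails at once if a carrier falls into a pocket (faster than 0.5 m/s within 30 mm of the floor's centre: a drop of more than about 13 mm) ((linear speed of capped_2 above 0.5 m/s and distance between capped_2 and pocket_far below 0.03 m) or (linear speed of capped_2 above 0.5 m/s and distance between capped_2 and pocket_right below 0.03 m) or (linear speed of ridged_2 above 0.5 m/s and distance between ridged_2 and pocket_far below 0.03 m) or (linear speed of ridged_2 above 0.5 m/s and distance between ridged_2 and pocket_right below 0.03 m) or (linear speed of flat_2 above 0.5 m/s and distance between flat_2 and pocket_far below 0.03 m) or (linear speed of flat_2 above 0.5 m/s and distance between flat_2 and pocket_right below 0.03 m)).
It fails at once if a carrier is rammed onto the rotor (more than 60 N) (contact force between any of capped_2, ridged_2, flat_2 and rotor above 60 N).
It fails at once if a bystander is pushed more than 30 mm (distance of any of jar, dishes, spanner, forceps from where it was at the start of the episode above 0.03 m).
It also fails if it takes over 61 s, if anything falls off the work surface, if the arm or the gripper's body presses on something with over 40 N, if the wrist force passes 120 N, or if a joint passes its speed limit or range.

ROBOT

A 6-joint arm with a two-finger parallel gripper is mounted at the origin on the work surface. World frame = base frame: x ahead of the robot, y to its left, z up, the work surface at z = 0. Lengths are in m, angles in rad, forces in N, time in s.
With the tool pointing down it reaches from about 0.4 to 0.825 m from the base axis. Payload 7 kg.
Tool frame: the origin (TCP) lies at the very end of the fingers, on their centre line; the grasp point (between the pads) lies 19 mm behind it (arm.grasp_offset is the distance from the TCP to the grasp point, in m); z points along the fingers, y is the line along which they close (so a half turn about z gives the same grasp; the last joint's range is limited). The gripper opens to 88 mm and grips with 3 to 60 N. Pads are 19 mm wide; open, the fingers measure 130 mm over their backs; the gripper's body (78 mm by 193 mm) begins 47 mm behind the grasp point.
Start: joints at [-0.875, 0.359, 0.012, 0, -1.224, -0.288], TCP at [0.268, -0.62, 0.201] pointing down, gripper open.
Joint ranges: [-3.07, 3.07], [-1.43, 2.12], [-1.02, 1.25], [-3.03, 1.67], [-3.05, -0], [-3.03, 3.03]. Speed limits (rad/s): [2.39, 2.39, 3.01, 3.14, 3.14, 3.14].

INTERFACE

Orientations are given as [roll, pitch, yaw] about the fixed x, y, z axes, in that order (R = Rz(yaw) Ry(pitch) Rx(roll)).
In Python, from station import get_state, cams, arm, nets gives the robot as it stands.
- The arm moves only by the shell command python3 -m creep 'ROWS' [FORCE]. ROWS is a JSON object of lists of equal length, an entry for each row: "translation": the shift along the world's x, y, z in mm, a list of three; "spin": the turn about the world's z in rad; "gripper": the opening, from 0 (shut) to 1 (fully open). In form: {"translation": [[dx, dy, dz], ...], "spin": [spin, ...], "gripper": [gripper, ...]}. A call has 1 to 8 rows; each row shifts and turns the commanded pose from where the row before left it; what a row does not reach is not made up. A row lasts 1/10 s, in which the tool goes at most 50 mm and 8.59 degrees, less where a joint would pass 70% of its speed; a pose out of reach is approached as far as the arm can. A call is refused whole if a number of a shift passes 50 or a number of a turn 0.15, either way. A call with a gripper value outside its range is refused whole. The fingers move at their own pace and stop on an object; FORCE is the grip in N (left out, the last holds). Time passes only in rows, so rows that do not move let the fingers close. It gives the time, the measured TCP pose, the force, the opening and the grip force at its end, in the units of the state.
- get_state(): the state, without advancing time (a new reading comes with each control period).
- cams.grab_frame(name): name is "side" or "top"; returns a dict with "img" (480x640x3 uint8, red, green, blue), "mtx" (3x3 intrinsics, pixels), "D" ([k1, k2, p1, p2, k3] as OpenCV has them; the pictures are not rectified), "R" (3x3) and "t" (3): a world point X has camera coordinates R X + t. Camera axes: x right, y down, z forward; pixel columns grow to the right and rows downward; lengths in m; the calibration is good to about 2 mm. A picture is of the moment at which its call begins. There is no depth.
- arm.job_done(): hands the job in; it is judged then, once.
Trained networks look in the newest picture that a camera, given by its name, has taken for a name from the list of things; names that differ only in an ending like _2 or _b are one class to them, and where a whole thing is asked for, a point or a joint stands for the part that bears it (a point fixed in the world has none). Each returns a list of dicts, best first, with "confidence" (0 to 1); they miss things now and then, are a little off and sometimes report something else, mostly with a low value. They report only what shows in the picture. A call takes as long as a camera call. They do not tell look-alikes from the thing itself.
- nets.search_frame(camera, label): "centre" ([x, y, z] in m, in world coordinates, good to about 4 mm: the middle of the surface that is visible of it).
- nets.pinpoint(camera, label): "centre" ([x, y, z] in m, in world coordinates, good to about 4 mm: a listed point, or the origin of a listed thing).
The state is a dict: "t": time; "q": joint angles; "qd": joint speeds; "joint_efforts": joint torques, N m; "eef_pos": TCP position; "ee_rot": TCP orientation; "force": force on the tool from outside, world axes, zero at the start; "moment": the same for the moment, N m; "width": finger opening in m; "gripper_force": force on a finger pad.
Only numpy, scipy, OpenCV 4.12 (cv2) and the standard library are available. Lean on these libraries where they do the work, as an engineer would, in place of code of your own. Each camera call takes 0.05 s, during which the arm holds its last target. There are 200 camera calls.

## Working session

There is one attempt and no reset: what is moved stays moved. The work goes in short steps, Python scripts to look and compute and a shell command to move; the robot and the scene stay as the last step left them, time stands still between calls to the robot, and variables do not carry over. Pictures are saved under pics/ and viewed, at most 10 in all, crops included, and the job is handed in when it is done.

```bash
mkdir -p pics; ls; python3 - <<'E'
from station import get_state,cams,arm,nets
import cv2
for c in("top","side"):
    f=cams.grab_frame(c); cv2.imwrite(f"pics/{c}0.png",f["img"][:,:,::-1])
    print(c,f["mtx"].tolist(),f["D"],f["R"].tolist(),f["t"])
    for l in("rotor","pocket_near","pocket_far","pocket_left","pocket_right","pad","capped_1","ridged_1","flat_1","jar","dishes","spanner","forceps"):
        print(l,[(d["centre"].round(3).tolist() if hasattr(d["centre"],"round") else [round(x,3) for x in d["centre"]],round(d["confidence"],2)) for d in nets.pinpoint(c,l)])
s=get_state();print(s["t"],s["eef_pos"],s["ee_rot"],s["width"])
E
```

```text
pics
top [[548.5889071975131, 0.0, 308.6463745370063], [0.0, 548.5889071975131, 238.17414500327044], [0.0, 0.0, 1.0]] [-0.00127315  0.          0.          0.          0.        ] [[0.006070573730166695, -0.9998814188183488, -0.014152612352225391], [-0.9840016552717039, -0.00345291789172893, -0.1781258537680048], [0.17805586358537667, 0.0150075201095561, -0.9839059323853206]] [0.00951481 0.54098448 1.12212025]
rotor [([0.52, 0.171, 0.004], 0.95), ([0.549, 0.236, 0.031], 0.2)]
pocket_near [([0.425, 0.211, 0.036], 0.86)]
pocket_far [([0.621, 0.13, 0.033], 0.86), ([0.429, -0.162, -0.003], 0.4)]
pocket_left [([0.548, 0.236, 0.033], 0.69)]
pocket_right [([0.502, 0.113, 0.031], 0.77), ([0.426, 0.213, 0.035], 0.45), ([0.426, 0.215, 0.031], 0.21)]
pad [([0.602, 0.384, 0.036], 0.68)]
capped_1 [([0.532, -0.381, -0.001], 0.81), ([0.422, 0.216, 0.031], 0.58)]
ridged_1 [([0.601, 0.374, 0.038], 0.62), ([0.601, -0.187, 0.002], 0.59)]
flat_1 [([0.306, -0.182, 0.004], 0.9), ([0.399, -0.439, -0.001], 0.82), ([0.43, -0.161, 0.001], 0.79), ([0.545, 0.236, 0.034], 0.75), ([0.344, -0.297, 0.003], 0.72)]
j
[... 878 characters left out ...]
.382, 0.032], 0.66)]
capped_1 [([0.53, -0.382, -0.001], 0.82), ([0.426, 0.216, 0.034], 0.62)]
ridged_1 [([0.606, 0.378, 0.038], 0.97), ([0.604, -0.188, -0.002], 0.83), ([0.605, 0.382, 0.032], 0.5)]
flat_1 [([0.428, -0.162, 0.003], 0.89), ([0.304, -0.183, 0.001], 0.87), ([0.399, -0.437, -0.006], 0.79), ([0.545, 0.234, 0.036], 0.72), ([0.606, 0.379, 0.036], 0.64), ([0.499, 0.116, 0.034], 0.2)]
jar [([0.348, -0.303, -0.001], 0.96)]
dishes [([0.792, -0.01, -0.002], 0.82)]
spanner [([0.668, -0.378, -0.002], 0.89)]
forceps [([0.429, -0.163, 0.002], 0.66), ([0.698, -0.055, -0.001], 0.64)]
1.4 [ 0.2676691  -0.61962093  0.20145594] [ 3.14156763e+00 -6.44186715e-07 -2.73376083e+00] 0.08785298022466258
```

View pics/top0.png

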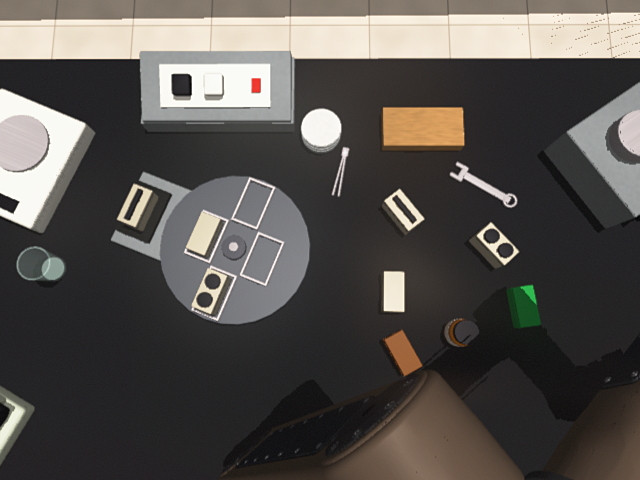

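View pics/side0.png

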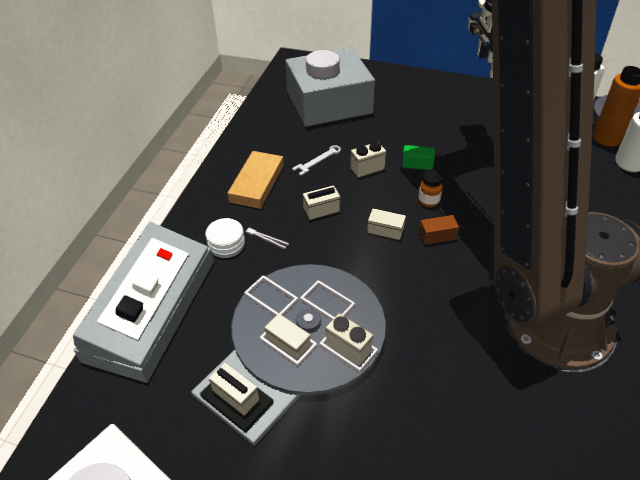

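The loaded pockets are near, a capped carrier at top (210,292), and left, a flat one at (205,234). The pad holds a ridged carrier at (137,205). On the bench, the capped carrier is at (495,244) and the ridged one, to be left alone, at (403,211).

There are three candidates for flat_2: cream (393,291), brown (403,352) and green (522,306). The description says cream, so it is the one at (393,291).

So capped_2 goes to pocket_far and flat_2 to pocket_right. Next I'll fit the poses and confirm in one crop.

```bash
cat >h.py <<'E'
import numpy as np,cv2
from scipy.optimize import minimize
from station import cams,nets,get_state,arm
def grab(c,save=None):
    f=cams.grab_frame(c)
    if save: cv2.imwrite(save,f["img"][:,:,::-1])
    return f
def proj(f,P):
    return cv2.projectPoints(np.asarray(P,float).reshape(-1,1,3),cv2.Rodrigues(np.array(f["R"]))[0],np.array(f["t"],float),np.array(f["mtx"]),np.array(f["D"],float))[0][:,0]
def place(L,p,z=0):
    c,s=np.cos(p[2]),np.sin(p[2]); L=np.asarray(L,float)
    return np.c_[p[0]+c*L[:,0]-s*L[:,1],p[1]+s*L[:,0]+c*L[:,1],z+L[:,2]]
def box(h): return np.array([[a*.042,b*.022,z] for a in(-1,1) for b in(-1,1) for z in(0.,h)])
def fill(pts,S=4):
    m=np.zeros((480*S,640*S),np.uint8); cv2.fillConvexPoly(m,np.round((cv2.convexHull(pts.astype(np.float32))[:,0]+.5)*S-.5).astype(int),1)
    return cv2.resize(m.astype(np.float32),(640,480),interpolation=cv2.INTER_AREA)
def cream(f):
    i=cv2.cvtColor(f["img"],cv2.COLOR_RGB2HSV)
    return ((i[...,2]>70)&(i[...,1]<110)).astype(np.uint8)
def target(f,p,h):
    m=cream(f)*(cv2.dilate((fill(proj(f,place(box(h),p)))>0).astype(np.uint8),np.ones((11,11))))
    n,l,st,_=cv2.connectedComponentsWithStats(m)
    k=1+np.argmax(st[1:,4]); ys,xs=np.where(l==k)
    return fill(np.c_[xs,ys].astype(float))
def fitbox(fs,p0,h):
    best=None
    # yaw scan needs a generous roi: sweep, then refine
    for y in np.arange(0,np.pi,np.pi/8):
        p=np.array([p0[0],p0[1],y]); 
        T=[target(f,p,h+.01) for f in fs] if best is None else T
        if best is None:
            T=[target_round(f,p0,h) for f in fs]
        g=lambda q:sum(np.abs(fill(proj(f,place(box(h),q)))-t).sum() for f,t in zip(fs,T))
        r=minimize(g,p,method="Nelder-Mead",options=dict(initial_simplex=[p,p+[.006,0,0],p+[0,.006,0],p+[0,0,.25]],xatol=1e-4,fatol=.1,maxiter=120))
        if best is None or r.fun<best.fun: best=r
    return best.x,best.fun/sum(t.sum() for t in T)
def target_round(f,p0,h):
    c=[[p0[0]+.052*np.cos(a),p0[1]+.052*np.sin(a),z] for a in np.arange(0,6.3,.3) for z in(0,h)]
    m=cream(f)*(fill(proj(f,c))>0)
    m=m.astype(np.uint8); n,l,st,_=cv2.connectedComponentsWithStats(m)
    k=1+np.argmax(st[1:,4]); ys,xs=np.where(l==k)
    return fill(np.c_[xs,ys].astype(float))
def rim(cx,cy,z=.045):
    a,b=.0485,.0285;t=np.linspace(-1,1,40)
    L=np.r_[np.c_[a*t,0*t-b],np.c_[a*t,0*t+b],np.c_[0*t-a,b*t],np.c_[0*t+a,b*t]]
    return np.c_[L+[cx,cy],np.full(len(L),z)]
RIM=np.r_[rim(.105,0),rim(0,-.065)]
def fitrotor(fs,p0):
    G=[cv2.GaussianBlur((cv2.cvtColor(f["img"],cv2.COLOR_RGB2GRAY)).astype(np.float32),(0,0),1.2) for f in fs]
    def g(q):
        s=0
        for f,i in zip(fs,G):
            u=proj(f,place(RIM,q)).astype(np.float32); s-=cv2.remap(i,u[:,:1],u[:,1:],1).mean()
        return s
    r=min((minimize(g,np.array(p0)+d,method="Nelder-Mead",options=dict(initial_simplex=np.array(p0)+d+np.r_[np.zeros((1,3)),np.diag([.006,.006,.05])])) for d in ([0,0,0],[.004,0,.05],[-.004,0,-.05],[0,.004,0])),key=lambda r:r.fun)
    return r.x,r.fun
def draw(f,im,pts,col):
    for u in proj(f,pts): cv2.circle(im,tuple(np.round(u*8).astype(int).tolist()),5,col,-1,shift=3)
E
sed -i '/T=\[target(f,p,h+.01)/d' h.py
python3 - <<'E'
from h import *
t,s=grab("top"),grab("side")
for fs in([t,s],[t],[s]): print("rotor",fitrotor(fs,[.522,.173,-.375]))
R=fitrotor([t,s],[.522,.173,-.375])[0]
res={}
for n,p,h in(("capped_2",(.531,-.3815),.066),("flat_2",(.429,-.162),.046)):
    for fs in([t,s],[t],[s]):
        r=fitbox(fs,p,h); print(n,r); res.setdefault(n,(r[0],h))
outs=[]
for f,sz in((t,0),(s,1)):
    for n,(q,h) in res.items():
        u=proj(f,[[q[0],q[1],h/2]])[0]; x,y=np.round(u).astype(int)
        M=np.float32([[5,0,-5*u[0]+150],[0,5,-5*u[1]+150]])
        im=cv2.warpAffine(f["img"][:,:,::-1].copy(),M,(300,300),flags=cv2.INTER_CUBIC)
        e=cv2.transform(proj(f,place(box(h),q))[None].astype(np.float32),M)[0]
        cv2.polylines(im,[cv2.convexHull(e).astype(int)],True,(0,0,255),1); outs.append(im)
    u=proj(f,[[R[0]+.03,R[1]-.02,.04]])[0]; M=np.float32([[2,0,-2*u[0]+100],[0,2,-2*u[1]+150]])
    im=cv2.warpAffine(f["img"][:,:,::-1].copy(),M,(200,300)); 
    for e in cv2.transform(proj(f,place(RIM,R))[None].astype(np.float32),M)[0][::3]: im[int(np.clip(e[1],0,299)),int(np.clip(e[0],0,199))]=(0,0,255)
    outs.append(im)
cv2.imwrite("pics/c1.png",np.vstack([np.hstack(outs[:3]),np.hstack(outs[3:])]))
E
```

```text
rotor (array([ 0.52237366,  0.17432863, -0.37351345]), np.float64(-355.74322509765625))
rotor (array([ 0.52222326,  0.1726134 , -0.37876763]), np.float64(-186.25245666503906))
rotor (array([ 0.52296329,  0.17702061, -0.37515687]), np.float64(-185.10052490234375))
capped_2 (array([ 0.52888891, -0.38353774,  3.89144176]), np.float64(0.28228769497400347))
capped_2 (array([ 0.53089698, -0.3866909 ,  0.72846823]), np.float64(0.4388892784517215))
capped_2 (array([ 0.53032234, -0.37779572,  0.72986672]), np.float64(0.09013640414010556))
flat_2 (array([ 0.43079638, -0.16679624, -0.02697705]), np.float64(0.11701827418330629))
flat_2 (array([ 0.43049091, -0.16881842,  3.07266709]), np.float64(0.11281941775215318))
flat_2 (array([ 0.43123341, -0.16242098,  0.00975138]), np.float64(0.046093586067007065))
```

View pics/c1.png

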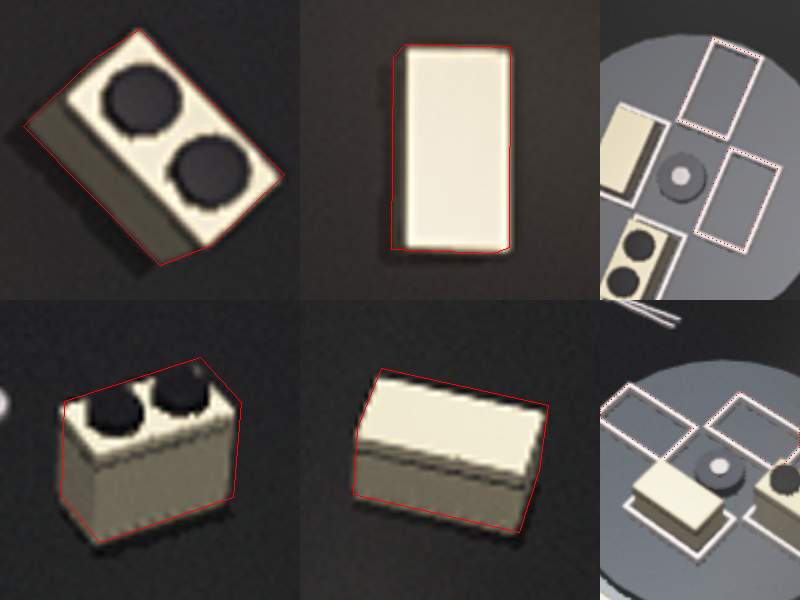

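The crop confirms both picks: (495,244) is the two-cap carrier and (393,291) the cream flat one. In the top view the mask missed the dark sides, so I'll refit there on the bright top faces. The rotor fit is good.

```bash
cat >>h.py <<'E'
def topface(f,p0,z,thr=150):
    "top face pose from bright pixels of the picture, at height z"
    i=cv2.cvtColor(f["img"],cv2.COLOR_RGB2HSV); u0=proj(f,[[p0[0],p0[1],z]])[0]
    m=((i[...,2]>thr)&(i[...,1]<110)).astype(np.uint8)
    c=[[p0[0]+.056*np.cos(a),p0[1]+.056*np.sin(a),z] for a in np.arange(0,6.3,.2)]
    m*=(fill(proj(f,c))>0).astype(np.uint8)
    n,l,st,_=cv2.connectedComponentsWithStats(m); k=1+np.argmax(st[1:,4]); ys,xs=np.where(l==k)
    T=fill(np.c_[xs,ys].astype(float)); L=np.array([[a,b,z] for a in(-.042,.042) for b in(-.022,.022)])
    g=lambda q:np.abs(fill(proj(f,place(L,q)))-T).sum()
    rs=[minimize(g,[*p0[:2],y],method="Nelder-Mead",options=dict(initial_simplex=[[p0[0],p0[1],y],[p0[0]+.006,p0[1],y],[p0[0],p0[1]+.006,y],[p0[0],p0[1],y+.25]],xatol=1e-4,fatol=.1)) for y in np.arange(0,3.1,.4)]
    r=min(rs,key=lambda r:r.fun); q=r.x; q[2]=(q[2]+np.pi/2)%np.pi-np.pi/2
    return q.round(4),round(r.fun/T.sum(),3)
E
python3 - <<'E'
from h import *
t,s=grab("top"),grab("side")
for n,p,z in(("cap2",(.531,-.3815),.066),("flat2",(.43,-.163),.046),("flat1",(.546,.235),.08),("cap1",(.425,.213),.10)):
    for f in(t,s): print(n,topface(f,p,z))
print(get_state()["eef_pos"])
E
```

```text
cap2 (array([ 0.5285, -0.3824,  0.7494]), np.float64(0.036))
cap2 (array([ 0.5298, -0.3741,  0.7156]), np.float64(0.108))
flat2 (array([ 4.294e-01, -1.669e-01,  3.000e-04]), np.float64(0.079))
flat2 (array([ 0.4308, -0.161 , -0.0344]), np.float64(0.026))
flat1 (array([ 0.5387,  0.2264, -0.4937]), np.float64(0.36))
flat1 (array([ 0.5478,  0.2372, -0.3984]), np.float64(0.252))
cap1 (array([ 0.4162,  0.2047, -0.3254]), np.float64(0.282))
cap1 (array([ 0.4259,  0.2149, -0.3956]), np.float64(0.296))
[ 0.26764966 -0.61966599  0.20144022]
```

```bash
python3 -m creep '{"translation":[[44,40,0],[44,40,0],[44,40,0],[44,40,0],[44,40,0],[42,40,0],[0,0,0],[0,0,0]],"spin":[0.055,0.055,0.055,0.055,0.055,0.052,0,0],"gripper":[1,1,1,1,1,1,1,1]}' 40
```

```text
t: 2.4
eef_pos: [0.4899, -0.4158, 0.2014]
ee_rot: [3.141, -0.0, -2.404]
force: [-0.2, -0.2, -0.4]
width: 0.0877
gripper_force: 0.0
```

```bash
python3 -m creep '{"translation":[[20,18,-10],[20,18,-20],[0,0,-30],[0,0,-30],[0,0,-5],[0,0,0]],"spin":[0,0,0,0,0,0],"gripper":[1,1,1,1,1,1]}'
python3 - <<'E'
from h import *
t,s=grab("top"),grab("side")
e=get_state()["eef_pos"]; print(e)
out=[]
for f in(t,s):
    im=f["img"][:,:,::-1].copy(); u=proj(f,[[.53,-.38,.07]])[0]
    w=proj(f,[e])[0]
    M=np.float32([[4,0,-4*u[0]+200],[0,4,-4*u[1]+200]])
    im=cv2.warpAffine(im,M,(400,400),flags=cv2.INTER_CUBIC); x=(M[:,:2]@w+M[:,2]).astype(int); cv2.circle(im,tuple(x.tolist()),3,(0,0,255),-1); out.append(im)
cv2.imwrite("pics/c2.png",np.hstack(out))
E
```

```text
t: 3.0
eef_pos: [0.5277, -0.3818, 0.106]
ee_rot: [3.14, -0.001, -2.408]
force: [-0.5, 0.4, 0.9]
width: 0.0875
gripper_force: 0.0
[ 0.52927278 -0.38221157  0.10814869]
```

View pics/c2.png

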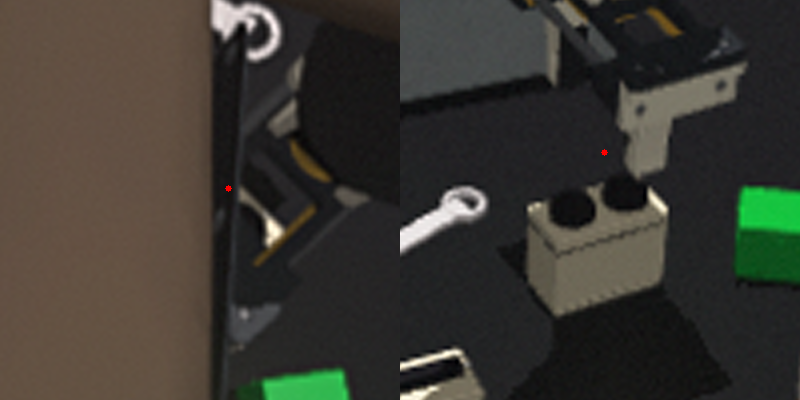

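```bash
python3 - <<'E'
from h import *
s=grab("side")
e=get_state()["eef_pos"]; u=proj(s,[[.53,-.38,.07]])[0]
a=np.array([-np.sin(.735),np.cos(.735),0])
b=np.array([np.cos(.735),np.sin(.735),0])
for k in(.044,.065,-.044,-.065):
  for w in (-.0095,.0095): print(k,w,((proj(s,[e+a*k+b*w])[0]-u)*4+200).round()+[400,0])
print(e)
E
```

```text
0.044 -0.0095 [650. 185.]
0.044 0.0095 [624. 193.]
0.065 -0.0095 [666. 204.]
0.065 0.0095 [640. 212.]
-0.044 -0.0095 [585. 112.]
-0.044 0.0095 [560. 119.]
-0.065 -0.0095 [570.  95.]
-0.065 0.0095 [545. 102.]
[ 0.52953835 -0.38212229  0.10845319]
```

```bash
python3 - <<'E'
from h import *
s=grab("side"); im=s["img"][:,:,::-1].copy()
e=get_state()["eef_pos"]; u=proj(s,[[.53,-.38,.1]])[0]
M=np.float32([[7,0,-7*u[0]+300],[0,7,-7*u[1]+250]])
im=cv2.convertScaleAbs(cv2.warpAffine(im,M,(600,500),flags=cv2.INTER_CUBIC),alpha=1.8,beta=20)
a=np.array([-np.sin(.735),np.cos(.735),0]);b=np.array([np.cos(.735),np.sin(.735),0])
for k in(.044,.065,-.044,-.065):
  for w in (-.0095,.0095):
    x=M[:,:2]@proj(s,[e+a*k+b*w])[0]+M[:,2]; cv2.circle(im,tuple(x.astype(int).tolist()),3,(0,0,255) if abs(k)<.05 else (255,0,0),-1)
cv2.imwrite("pics/c3.png",im)
E
```

```text
(no output)
```

View pics/c3.png

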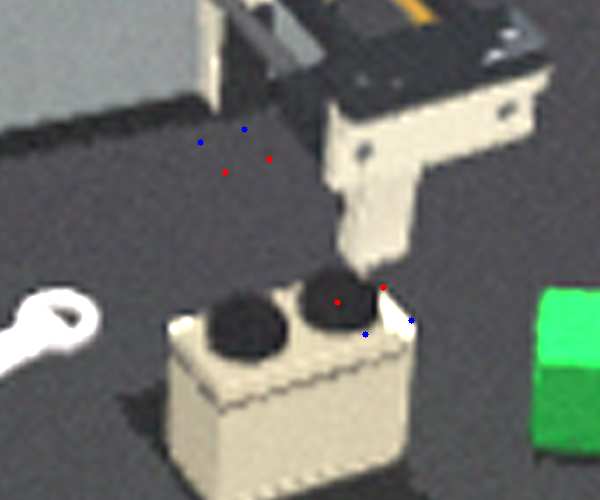

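The side view shows the fingertips about 6 px higher than the reported TCP projects. I'll lower in guarded steps and watch the force, since both fingers clear the carrier either way.

```bash
python3 -m creep '{"translation":[[0,0,-15],[0,0,-15],[0,0,-8],[0,0,0],[0,0,0]],"spin":[0,0,0,0,0],"gripper":[1,1,1,1,1]}'
python3 - <<'E'
from h import *
print(arm.grasp_offset)
s=grab("side"); im=s["img"][:,:,::-1].copy()
e=get_state()["eef_pos"]; print(e); u=proj(s,[[.53,-.38,.1]])[0]
M=np.float32([[7,0,-7*u[0]+300],[0,7,-7*u[1]+250]])
im=cv2.convertScaleAbs(cv2.warpAffine(im,M,(600,500),flags=cv2.INTER_CUBIC),alpha=1.8,beta=20)
a=np.array([-np.sin(.735),np.cos(.735),0]);b=np.array([np.cos(.735),np.sin(.735),0])
for k in(.044,.055,-.044,-.055):
  for w in (-.0095,.0095):
    x=M[:,:2]@proj(s,[e+a*k+b*w])[0]+M[:,2]; cv2.circle(im,tuple(x.astype(int).tolist()),3,(0,0,255) if abs(k)<.05 else (255,0,0),-1)
cv2.imwrite("pics/c4.png",im)
E
```

```text
t: 3.7
eef_pos: [0.5293, -0.3813, 0.0693]
ee_rot: [-3.141, 0.0, -2.407]
force: [0.3, -0.6, 0.0]
width: 0.0877
gripper_force: 0.0
0.0188
[ 0.52947653 -0.38133775  0.06954525]
```

View pics/c4.png

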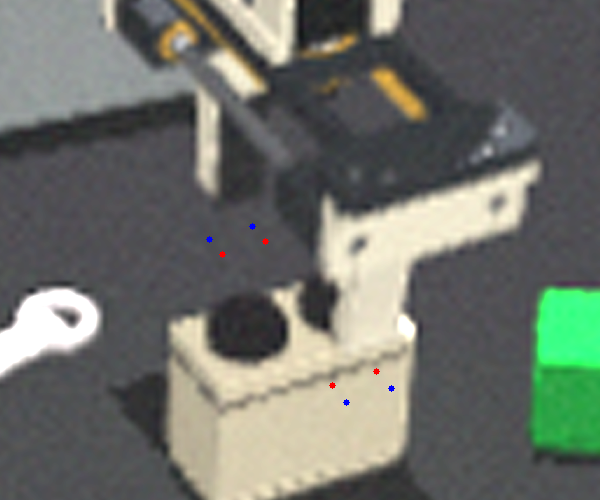

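```bash
for i in 1 2; do :; done; python3 -m creep '{"translation":[[0,0,-15],[0,0,-15],[0,0,-8],[0,0,-5],[0,0,0],[0,0,0]],"spin":[0,0,0,0,0,0],"gripper":[1,1,1,1,0.8,0.8]}' 5
python3 - <<'E'
from h import *
s=grab("side"); im=s["img"][:,:,::-1].copy()
e=get_state()["eef_pos"]; print(e,get_state()["width"]); u=proj(s,[[.53,-.38,.06]])[0]
M=np.float32([[8,0,-8*u[0]+300],[0,8,-8*u[1]+250]])
im=cv2.convertScaleAbs(cv2.warpAffine(im,M,(600,500),flags=cv2.INTER_CUBIC),alpha=1.8,beta=20)
cv2.imwrite("pics/c5.png",im)
E
```

```text
t: 4.35
eef_pos: [0.5291, -0.3811, 0.0257]
ee_rot: [-3.141, -0.0, -2.407]
force: [0.5, 0.2, 0.8]
width: 0.0766
gripper_force: 0.0
[ 0.5292148  -0.38119249  0.02591411] 0.0732600138480737
```

View pics/c5.png

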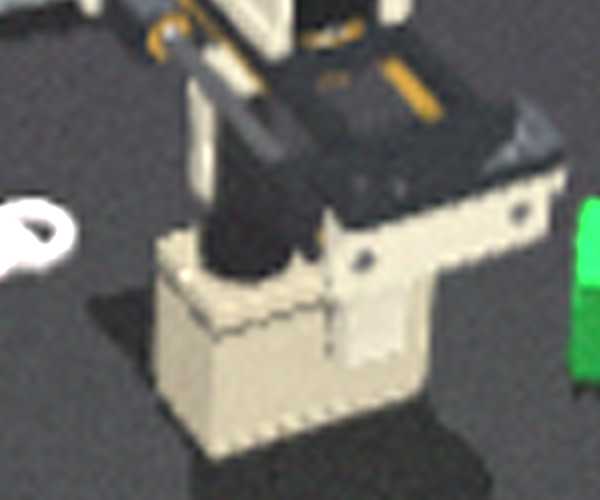

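```bash
python3 - <<'E'
from h import *
s=grab("side"); e=get_state()["eef_pos"]; w=get_state()["width"]/2; print(e,w)
u=proj(s,[[.53,-.38,.06]])[0]; C=lambda P:((proj(s,P)-u)*8+[300,250]).round().tolist()
a=np.array([-np.sin(.735),np.cos(.735),0]);b=np.array([np.cos(.735),np.sin(.735),0])
for n,d in(("nom",[0,0,0]),("z",[0,0,.024]),("y",[0,-.023,0])):
    print(n,"near",C([e+d+a*(w+t)+b*x for t in(0,.011,.021) for x in(.0095,-.0095)]),"far",C([e+d-a*(w+t)+b*.0095 for t in(0,.011,.021)]))
q=(.53,-.379,.735)
print("carrier top",C(place(box(.066),q)[1::2]),"bot",C(place(box(.066),q)[::2]))
E
```

```text
[ 0.52927589 -0.38117349  0.02602755] 0.03590120583410415
nom near [[324.0, 397.0], [374.0, 381.0], [340.0, 416.0], [390.0, 400.0], [355.0, 434.0], [405.0, 417.0]] far [[224.0, 274.0], [209.0, 256.0], [196.0, 240.0]]
z near [[328.0, 341.0], [378.0, 325.0], [344.0, 361.0], [395.0, 344.0], [359.0, 378.0], [409.0, 362.0]] far [[227.0, 219.0], [212.0, 201.0], [198.0, 185.0]]
y near [[340.0, 354.0], [389.0, 338.0], [356.0, 373.0], [405.0, 357.0], [370.0, 390.0], [420.0, 374.0]] far [[240.0, 234.0], [226.0, 216.0], [212.0, 200.0]]
carrier top [[378.0, 167.0], [442.0, 240.0], [158.0, 235.0], [220.0, 311.0]] bot [[367.0, 318.0], [429.0, 392.0], [153.0, 386.0], [213.0, 462.0]]
```

The far finger fits the tips being about 24 mm higher than reported, with x and y correct. I'll lower 6 mm, which is safe either way, and close.

```bash
python3 -m creep '{"translation":[[0,0,-6],[0,0,0],[0,0,0],[0,0,0],[0,0,0],[0,0,0],[0,0,0],[0,0,0]],"spin":[0,0,0,0,0,0,0,0],"gripper":[0.8,0.55,0.5,0.4,0.3,0.2,0.1,0]}' 8; python3 -m creep '{"translation":[[0,0,0],[0,0,0],[0,0,0],[0,0,0]],"spin":[0,0,0,0],"gripper":[0,0,0,0]}' 45
```

```text
t: 5.25
eef_pos: [0.5289, -0.3809, 0.0195]
ee_rot: [-3.142, 0.0, -2.407]
force: [-1.2, 0.8, 0.0]
width: 0.0438
gripper_force: 8.0
t: 5.65
eef_pos: [0.5288, -0.381, 0.0196]
ee_rot: [-3.142, -0.0, -2.407]
force: [-0.7, 1.1, 2.8]
width: 0.0436
gripper_force: 45.0
```

```bash
python3 -m creep '{"translation":[[0,0,10],[0,0,20],[0,0,30],[0,0,30],[0,0,20],[0,0,0]],"spin":[0,0,0,0,0,0],"gripper":[0,0,0,0,0,0]}' 
python3 -m creep '{"translation":[[8,30,0],[8,40,0],[8,45,0],[8,45,0],[8,45,0],[8,45,0],[8,45,0],[8,40,0]],"spin":[-0.05,-0.1,-0.12,-0.12,-0.12,-0.12,-0.12,-0.12],"gripper":[0,0,0,0,0,0,0,0]}'
```

```text
t: 6.25
eef_pos: [0.5305, -0.3819, 0.1329]
ee_rot: [-3.136, 0.002, -2.406]
force: [0.7, -0.2, -4.1]
width: 0.0434
gripper_force: 45.0
t: 7.05
eef_pos: [0.5918, -0.0438, 0.1278]
ee_rot: [-3.141, -0.002, 3.002]
force: [-0.7, -0.5, -5.4]
width: 0.0438
gripper_force: 45.0
```

```bash
python3 -m creep '{"translation":[[8,35,0],[8,35,0],[5,35,0],[5,30,0],[0,20,0],[0,10,0],[0,0,0],[0,0,0]],"spin":[-0.1,-0.1,-0.04,0,0,0,0,0],"gripper":[0,0,0,0,0,0,0,0]}'
```

```text
t: 7.85
eef_pos: [0.6183, 0.1183, 0.1289]
ee_rot: [-3.141, -0.001, 2.766]
force: [0.4, -0.8, -4.3]
width: 0.0438
gripper_force: 45.0
```

```bash
python3 -m creep '{"translation":[[2,10,-15],[0,7,-15],[0,0,-10],[0,0,-5],[0,0,0],[0,0,0]],"spin":[0,0,0,0,0,0],"gripper":[0,0,0,0,0,0]}' 
python3 - <<'E'
from h import *
t,s=grab("top"),grab("side"); e=get_state()["eef_pos"]; print(e,get_state()["ee_rot"])
out=[]
for f in(t,s):
    u=proj(f,[[.615,.13,.07]])[0]
    M=np.float32([[5,0,-5*u[0]+200],[0,5,-5*u[1]+200]])
    im=cv2.convertScaleAbs(cv2.warpAffine(f["img"][:,:,::-1].copy(),M,(400,400),flags=cv2.INTER_CUBIC),alpha=1.3)
    D=lambda P,c:[cv2.circle(im,tuple((M[:,:2]@x+M[:,2]).astype(int).tolist()),1,c,-1) for x in proj(f,P)]
    R=fitrotor([f],[.5225,.1745,-.375]); print(R)
    D(place(RIM,R[0])[::4],(0,0,255))
    z=e[2]-.0196; q=[e[0],e[1],e[5] if len(e)>3 else get_state()["ee_rot"][2]-np.pi]
    B=place(box(.066),q,z)
    L=[B[i]*(1-k)+B[j]*k for i,j in((0,2),(0,4),(2,6),(4,6),(1,3),(1,5),(3,7),(5,7),(0,1),(2,3),(4,5),(6,7)) for k in np.linspace(0,1,25)]
    D(L,(0,255,0)); out.append(im)
cv2.imwrite("pics/c6.png",np.hstack(out))
E
```

```text
t: 8.45
eef_pos: [0.6211, 0.1358, 0.0846]
ee_rot: [-3.141, 0.0, 2.766]
force: [-0.2, -0.2, -3.8]
width: 0.0438
gripper_force: 45.0
[0.62133028 0.13602057 0.08510922] [3.14085995e+00 8.11216326e-04 2.76631836e+00]
(array([ 0.52219088,  0.17248048, -0.38404729]), np.float64(-134.33447265625))
(array([ 0.52163623,  0.17765693, -0.35982546]), np.float64(-146.03271484375))
```

View pics/c6.png

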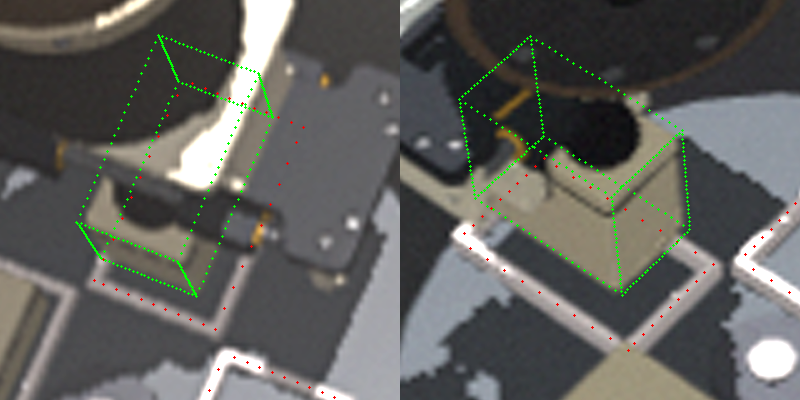

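```bash
python3 -m creep '{"translation":[[-1,1.5,0],[0,0,-7],[0,0,-5],[0,0,-4],[0,0,-3],[0,0,-3],[0,0,0],[0,0,0]],"spin":[0,0,0,0,0,0,0,0],"gripper":[0,0,0,0,0,0,0,0]}' 
```

```text
t: 9.35
eef_pos: [0.6199, 0.1375, 0.0624]
ee_rot: [-3.142, 0.0, 2.766]
force: [0.2, 0.9, -4.6]
width: 0.0439
gripper_force: 45.0
```

```bash
python3 -m creep '{"translation":[[0,0,-2],[0,0,-2],[0,0,-2],[0,0,-1],[0,0,-1],[0,0,0],[0,0,0]],"spin":[0,0,0,0,0,0,0],"gripper":[0,0,0,0,0,0,0]}' 
```

```text
t: 10.05
eef_pos: [0.6199, 0.1375, 0.0545]
ee_rot: [-3.142, 0.0, 2.766]
force: [-0.2, 0.6, -4.2]
width: 0.0434
gripper_force: 45.0
```

Still hanging free at 0.5 mm above the expected floor. I'll lower the last bit.

```bash
python3 -m creep '{"translation":[[0,0,-1],[0,0,-0.5],[0,0,0]],"spin":[0,0,0],"gripper":[0,0,0]}' 
```

```text
t: 10.35
eef_pos: [0.6201, 0.1376, 0.0536]
ee_rot: [3.141, 0.001, 2.767]
force: [-1.1, 0.7, 1.3]
width: 0.044
gripper_force: 45.0
```

```bash
python3 -m creep '{"translation":[[0,0,0],[0,0,0],[0,0,0],[0,0,0],[0,0,0]],"spin":[0,0,0,0,0],"gripper":[0.55,0.6,0.65,0.65,0.65]}' 
python3 -m creep '{"translation":[[0,0,10],[0,0,20],[0,0,40],[0,0,40],[-10,-40,0],[-20,-50,0],[-25,-45,0],[-25,-45,0]],"spin":[0,0,0,0,0.05,0.05,0.05,0.05],"gripper":[0.65,0.65,0.65,0.65,1,1,1,1]}'
```

```text
t: 10.85
eef_pos: [0.6199, 0.1375, 0.0529]
ee_rot: [3.142, 0.0, 2.766]
force: [0.0, -0.7, 0.1]
width: 0.0569
gripper_force: 0.0
t: 11.65
eef_pos: [0.5418, -0.0378, 0.1638]
ee_rot: [3.141, 0.001, 2.969]
force: [0.3, -0.8, 0.2]
width: 0.0834
gripper_force: 0.0
```

```bash
python3 -m creep '{"translation":[[-30,-35,0],[-30,-35,0],[-28,-30,0],[-20,-25,0],[-3,-2,-20],[0,0,-30],[0,0,0],[0,0,0]],"spin":[0.05,0.05,0.05,0.015,0,0,0,0],"gripper":[1,1,1,1,1,1,1,1]}'
python3 - <<'E'
from h import *
t,s=grab("top"),grab("side"); print(get_state()["eef_pos"],get_state()["ee_rot"])
print(topface(s,(.43,-.163),.046), topface(t,(.43,-.165),.046))
cv2.imwrite("pics/m1.png",np.hstack([t["img"][180:420,100:500,::-1],s["img"][120:360,200:600,::-1]]))
E
```

```text
t: 12.45
eef_pos: [0.4319, -0.1635, 0.1138]
ee_rot: [-3.141, -0.0, 3.132]
force: [0.1, 0.3, 0.4]
width: 0.0879
gripper_force: 0.0
[ 0.43290532 -0.16328459  0.11447409] [-3.14122892e+00  1.81226799e-03  3.13216157e+00]Traceback (most recent call last):
  File "<stdin>", line 3, in <module>
  File "h.py", line 64, in topface
    n,l,st,_=cv2.connectedComponentsWithStats(m); k=1+np.argmax(st[1:,4]); ys,xs=np.where(l==k)
                                                      ~~~~~~~~~^^^^^^^^^^
    return _wrapfunc(a, 'argmax', axis=axis, out=out, **kwds)
    return bound(*args, **kwds)
ValueError: attempt to get argmax of an empty sequence
```

```bash
python3 -m creep '{"translation":[[-2,-1,-20],[0,0,-25],[0,0,-20],[0,0,-15],[0,0,-8],[0,0,-5],[0,0,0],[0,0,0]],"spin":[0,0,0,0,0,0,0,0],"gripper":[1,1,1,1,1,1,1,1]}'
python3 - <<'E'
from h import *
s=grab("side"); e=get_state()["eef_pos"]; u=proj(s,[[.43,-.16,.03]])[0]; print(e)
M=np.float32([[6,0,-6*u[0]+300],[0,6,-6*u[1]+250]])
im=cv2.convertScaleAbs(cv2.warpAffine(s["img"][:,:,::-1].copy(),M,(600,500),flags=cv2.INTER_CUBIC),alpha=1.8,beta=20)
for dz,c in((0,(0,0,255)),(.024,(255,0,0))):
  for k in(.044,.056,-.044,-.056):
    for w in(-.0095,.0095):
      x=M[:,:2]@proj(s,[e+np.array([w,k,dz])])[0]+M[:,2]; cv2.circle(im,tuple(x.astype(int).tolist()),2,c,-1)
cv2.imwrite("pics/m2.png",im)
E
```

```text
t: 13.35
eef_pos: [0.4304, -0.1643, 0.0207]
ee_rot: [-3.142, 0.001, 3.132]
force: [-0.3, -0.5, 0.1]
width: 0.0877
gripper_force: 0.0
[ 0.43042664 -0.16431235  0.02074008]
```

View pics/m2.png

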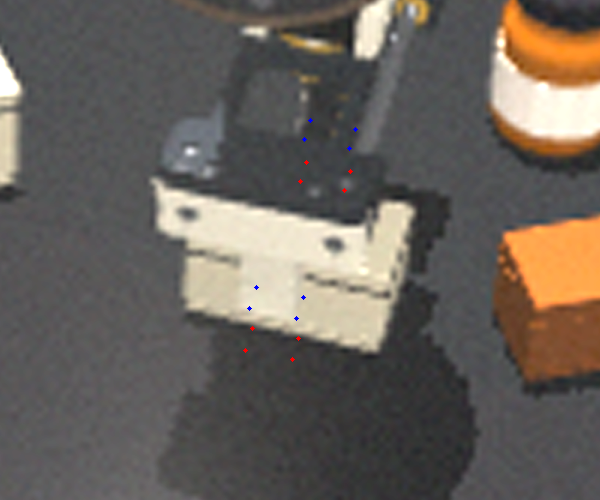

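```bash
python3 -m creep '{"translation":[[0,0,-5],[0,0,-4],[0,0,-3],[0,0,-2],[0,0,-1],[0,0,0],[0,0,0]],"spin":[0,0,0,0,0,0,0],"gripper":[1,1,1,1,1,1,1]}'
```

```text
t: 14.1
eef_pos: [0.4298, -0.1643, 0.005]
ee_rot: [-3.142, 0.0, 3.131]
force: [0.5, 1.4, 0.6]
width: 0.0878
gripper_force: 0.0
```

```bash
python3 -m creep '{"translation":[[0,0,-2],[0,0,-1],[0,0,-1],[0,0,0]],"spin":[0,0,0,0],"gripper":[1,1,1,1]}';  python3 -m creep '{"translation":[[0,0,-1],[0,0,-1],[0,0,-1],[0,0,0]],"spin":[0,0,0,0],"gripper":[1,1,1,1]}'
```

```text
t: 14.5
eef_pos: [0.4296, -0.1643, 0.0008]
ee_rot: [-3.142, -0.0, 3.131]
force: [0.2, 0.3, -0.2]
width: 0.088
gripper_force: 0.0
t: 14.9
eef_pos: [0.4296, -0.1643, -0.0022]
ee_rot: [3.142, -0.0, 3.131]
force: [-0.4, 0.3, 0.3]
width: 0.088
gripper_force: 0.0
```

There was no contact at a reported −2 mm, so the real tips are higher, about 22–24 mm as the pictures show. I'll raise 12 mm so the fingers clear the hub later, then grip.

```bash
python3 -m creep '{"translation":[[0,0,6],[0,0,6],[0,0,0],[0,0,0],[0,0,0],[0,0,0],[0,0,0],[0,0,0]],"spin":[0,0,0,0,0,0,0,0],"gripper":[1,0.8,0.55,0.5,0.4,0.3,0.2,0]}' 8; python3 -m creep '{"translation":[[0,0,0],[0,0,0],[0,0,0],[0,0,0]],"spin":[0,0,0,0],"gripper":[0,0,0,0]}' 45
```

```text
t: 15.7
eef_pos: [0.4297, -0.1644, 0.0099]
ee_rot: [-3.142, -0.0, 3.131]
force: [-0.3, -0.3, -0.1]
width: 0.0437
gripper_force: 8.0
t: 16.1
eef_pos: [0.4296, -0.1643, 0.0099]
ee_rot: [3.142, -0.0, 3.131]
force: [-0.7, -0.5, -1.3]
width: 0.0436
gripper_force: 45.0
```

```bash
python3 -m creep '{"translation":[[0,0,10],[0,0,25],[0,0,30],[0,0,30],[4,20,0],[10,40,0],[10,40,0],[10,40,0]],"spin":[0,0,0,0,-0.04,-0.08,-0.08,-0.08],"gripper":[0,0,0,0,0,0,0,0]}'; python3 -m creep '{"translation":[[10,40,0],[10,40,0],[8,30,0],[4,15,0],[0,0,0],[0,0,0]],"spin":[-0.08,0,0,0,0,0],"gripper":[0,0,0,0,0,0]}'
```

```text
t: 16.9
eef_pos: [0.4637, -0.023, 0.1058]
ee_rot: [3.141, 0.001, 2.847]
force: [1.7, -0.2, -2.9]
width: 0.0434
gripper_force: 45.0
t: 17.5
eef_pos: [0.4951, 0.1002, 0.1049]
ee_rot: [-3.141, -0.001, 2.772]
force: [-0.8, -0.3, -2.4]
width: 0.0435
gripper_force: 45.0
```

```bash
python3 -m creep '{"translation":[[4,10,-15],[0,5,-15],[0,0,-8],[0,0,-3],[0,0,0],[0,0,0]],"spin":[-0.006,0,0,0,0,0],"gripper":[0,0,0,0,0,0]}'
python3 - <<'E'
from h import *
t,s=grab("top"),grab("side"); e=get_state()["eef_pos"]; print(e)
for f,c in((s,"side"),(t,"top")):
    print(c,[(np.round(d["centre"],3).tolist(),round(d["confidence"],2)) for d in nets.pinpoint(c,"flat_2")])
    R=np.array([.5225,.1765,-.375]) if c=="side" else np.array([.522,.1725,-.377])
    # image-space fit of the bottom edges against gripped pose
    z=e[2]-.0099; m=cream(f)
    print("cream rows", [(np.array(x)).round(1).tolist() for x in proj(f,place(box(.046),[e[0],e[1],-.375],z))])
out=[]
for f in(t,s):
    u=proj(f,[[.5,.115,.06]])[0]
    M=np.float32([[5,0,-5*u[0]+200],[0,5,-5*u[1]+200]])
    im=cv2.convertScaleAbs(cv2.warpAffine(f["img"][:,:,::-1].copy(),M,(400,400),flags=cv2.INTER_CUBIC),alpha=1.3)
    D=lambda P,c:[cv2.circle(im,tuple((M[:,:2]@x+M[:,2]).astype(int).tolist()),1,c,-1) for x in proj(f,P)]
    D(place(RIM,[.522,.1725,-.377] if f is t else [.5225,.177,-.375])[::3],(0,0,255))
    B=place(box(.046),[e[0],e[1],-.375],e[2]-.0099)
    D([B[i]*(1-k)+B[j]*k for i,j in((0,2),(0,4),(2,6),(4,6),(1,3),(1,5),(3,7),(5,7),(0,1),(2,3),(4,5),(6,7)) for k in np.linspace(0,1,25)],(0,255,0)); out.append(im)
cv2.imwrite("pics/m3.png",np.hstack(out))
E
```

```text
t: 18.1
eef_pos: [0.5, 0.1153, 0.0645]
ee_rot: [3.141, 0.0, 2.765]
force: [0.3, 0.6, -2.6]
width: 0.0438
gripper_force: 45.0
[0.50008207 0.11560607 0.0645918 ]
side [([0.301, -0.182, 0.001], 0.83), ([0.543, 0.235, 0.038], 0.79), ([0.504, 0.117, 0.056], 0.78)]
cream rows [[348.9, 299.7], [349.4, 286.2], [336.3, 313.0], [336.5, 299.7], [317.9, 280.7], [317.6, 267.2], [305.1, 293.4], [304.5, 279.9]]
top [([0.304, -0.182, 0.002], 0.62), ([0.402, -0.44, 0.002], 0.61), ([0.502, 0.117, 0.054], 0.59)]
cream rows [[261.4, 278.8], [259.2, 276.4], [242.2, 271.1], [239.1, 268.3], [276.7, 242.1], [275.1, 238.3], [257.6, 234.6], [255.2, 230.4]]
```

View pics/m3.png

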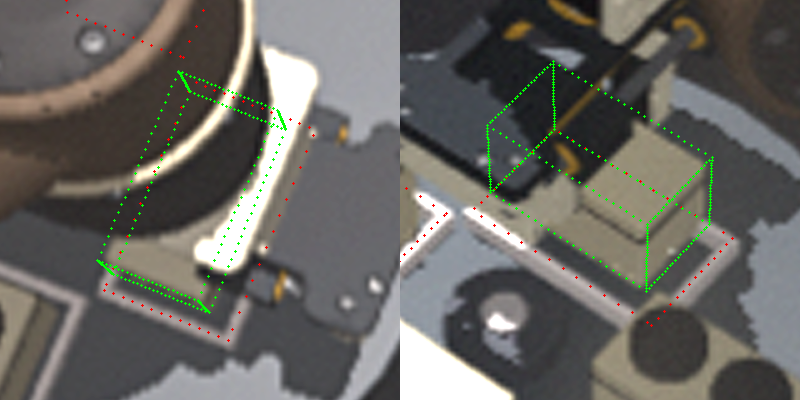

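Both views show the carrier hanging upright, its outline on the predicted one and inside the red pocket rim to about 1–2 mm. I'll shift it 1 mm back and lower.

```bash
python3 -m creep '{"translation":[[-1,0,0],[0,0,-4],[0,0,-4],[0,0,-3],[0,0,-2],[0,0,-1],[0,0,0],[0,0,0]],"spin":[0,0,0,0,0,0,0,0],"gripper":[0,0,0,0,0,0,0,0]}'
```

```text
t: 19.1
eef_pos: [0.4988, 0.1157, 0.05]
ee_rot: [-3.142, 0.0, 2.765]
force: [1.1, -0.1, -2.7]
width: 0.0434
gripper_force: 45.0
```

```bash
python3 -m creep '{"translation":[[0,0,-2],[0,0,-1.5],[0,0,-1.5],[0,0,0],[0,0,0]],"spin":[0,0,0,0,0],"gripper":[0,0,0,0,0]}';python3 -m creep '{"translation":[[0,0,-1],[0,0,-0.5],[0,0,0]],"spin":[0,0,0],"gripper":[0,0,0]}'
```

```text
t: 19.6
eef_pos: [0.4987, 0.1156, 0.0449]
ee_rot: [-3.142, -0.0, 2.765]
force: [0.2, -0.2, -2.3]
width: 0.0436
gripper_force: 45.0
t: 19.9
eef_pos: [0.4989, 0.1157, 0.0439]
ee_rot: [3.141, 0.0, 2.766]
force: [-1.4, -1.0, 2.6]
width: 0.0434
gripper_force: 45.0
```

It's seated on the floor: force went from −2.3 to +2.6 N at the expected height. I'll release and retreat upward.

```bash
python3 -m creep '{"translation":[[0,0,0],[0,0,0],[0,0,0],[0,0,0],[0,0,0]],"spin":[0,0,0,0,0],"gripper":[0.55,0.6,0.65,0.65,0.65]}' 
python3 -m creep '{"translation":[[0,0,10],[0,0,25],[0,0,40],[0,0,50],[0,-50,20],[0,-50,0],[0,-50,0],[0,-50,0]],"spin":[0,0,0,0,0,0,0,0],"gripper":[0.65,0.65,0.65,0.65,0.65,0.65,0.65,0.65]}'
python3 -m creep '{"translation":[[0,-50,0],[0,-50,0],[0,-50,0],[0,-50,0],[0,-50,0],[0,-40,0],[0,0,0],[0,0,0]],"spin":[0,0,0,0,0,0,0,0],"gripper":[0.65,0.65,0.65,0.65,0.65,0.65,0.65,0.65]}'
python3 - <<'E'
from h import *
t,s=grab("top"),grab("side"); print(get_state()["eef_pos"])
for c in("top","side"):
    for l in("capped_2","flat_2","ridged_2","pocket_near","pocket_left","jar","spanner","dishes","forceps"): print(c,l,[(np.round(d["centre"],3).tolist(),round(d["confidence"],2)) for d in nets.pinpoint(c,l)])
cv2.imwrite("pics/fin.png",np.hstack([cv2.resize(f["img"][y:y+200,x:x+200,::-1],(400,400),interpolation=cv2.INTER_CUBIC) for f,x,y in((t,130,150),(s,210,230))]))
E
```

```text
t: 20.4
eef_pos: [0.4988, 0.1157, 0.0434]
ee_rot: [3.142, 0.0, 2.765]
force: [-0.1, -0.3, -0.0]
width: 0.0565
gripper_force: 0.0
t: 21.2
eef_pos: [0.4986, -0.0823, 0.1885]
ee_rot: [3.141, 0.002, 2.766]
force: [1.4, 0.1, 0.3]
width: 0.0569
gripper_force: 0.0
t: 22.0
eef_pos: [0.4981, -0.3717, 0.187]
ee_rot: [3.142, -0.001, 2.763]
force: [-0.5, 0.9, -1.0]
width: 0.0569
gripper_force: 0.0
[ 0.49864279 -0.37024602  0.18742067]
top capped_2 [([0.426, 0.216, 0.03], 0.87), ([0.623, 0.137, 0.031], 0.75)]
top flat_2 [([0.499, 0.119, 0.032], 0.9), ([0.546, 0.236, 0.033], 0.8), ([0.402, -0.442, 0.001], 0.57)]
top ridged_2 [([0.604, 0.377, 0.037], 0.76), ([0.606, -0.189, 0.002], 0.69)]
top pocket_near [([0.427, 0.212, 0.036], 0.8)]
top pocket_left [([0.545, 0.234, 0.032], 0.77), ([0.7, -0.051, 0.003], 0.16)]
top jar [([0.523, 0.175, 0.004], 0.65)]
top spanner []
top dishes [([0.793, -0.008, 0.005], 0.68), ([0.604, 0.375, 0.035], 0.34)]
top forceps [([0.698, -0.058, 0.003], 0.71), ([0.52, 0.173, 0.004], 0.67), ([0.604, -0.189, -0.001], 0.54)]
side capped_2 [([0.621, 0.138, 0.034], 0.81), ([0.428, 0.216, 0.033], 0.6)]
side flat_2 [([0.3, -0.182, 0.005], 0.96), ([0.398, -0.437, -0.003], 0.96), ([0.498, 0.119, 0.037], 0.74), ([0.549, 0.237, 0.038], 0.57)]
side ridged_2 [([0.606, -0.189, -0.0], 0.72), ([0.608, 0.378, 0.036], 0.63)]
side pocket_near [([0.423, 0.216, 0.033], 0.63)]
side pocket_left [([0.546, 0.23, 0.034], 0.59)]
side jar [([0.347, -0.302, -0.0], 0.78)]
side spanner [([0.668, -0.381, -0.002], 0.53)]
side dishes [([0.791, -0.009, -0.005], 0.7)]
side forceps [([0.547, 0.236, 0.035], 0.75), ([0.699, -0.056, 0.001], 0.62)]
```

Both networks place the carriers at the pocket centres and at floor height, and everything else they found is where it started. I'll hand in.

```bash
python3 -c "
from station import arm; print(arm.job_done())"
```

```text
the job is handed in; nothing more can be done
None
```

I set the capped carrier in pocket_far and the flat one in pocket_right, both seated gently on the pocket floor, with everything else left where it was, and handed the job in at about 22 s; no verdict came back.

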